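# Stow the soil leveller against the hidden stop of its sleeve

### The arm

A 6-joint arm with a two-finger parallel gripper is mounted at the origin on the work surface. World frame = base frame: x ahead of the robot, y to its left, z up, the work surface at z = 0. Lengths are in m, angles in rad, forces in N, time in s.
With the tool pointing down it reaches from about 0.35 to 0.85 m from the base axis. Payload 8.1 kg.
Tool frame: the origin (TCP) lies between the finger pads; the fingertips stand tips_ahead ahead of it and the grasp point (between the pads) lies 8 mm behind it (tips_ahead is the distance from the TCP to the fingertips, in m); z points along the fingers, x is the direction in which the jaws open and shut, and the axes are right-handed (so a half turn about z gives the same grasp; the last joint's range is limited). The gripper opens to 93 mm and grips with 3 to 60 N. Pads are 15 mm wide; open, the fingers measure 128 mm over their backs; the gripper's body (75 mm by 188 mm) begins 65 mm behind the grasp point.
Start: joints at [-1.186, 0.13, 1.488, -0, 1.523, -0.085], TCP at [0.272, -0.535, 0.209] pointing down, gripper open.
Joint ranges: [-2.96, 2.96], [-0.89, 2.26], [0.02, 2.5], [-1.34, 4.48], [0, 2.73], [-2.66, 2.66]. Speed limits (rad/s): [2.39, 2.39, 2.79, 3.14, 3.14, 3.14].

### API

Orientations are given as a rotation vector (axis times angle).
In Python, from plant import * gives the robot as it stands.
- The arm moves only by the tool play_rows, never from a script. Its argument "increments" is a list that holds one entry, the list of rows, each a list of 4 numbers: the shift along the tool's x, y, z in cm, then the turn about the tool's z in rad. A call has 1 to 5 rows; each row is the pose to reach, as a shift and turn from the pose measured when the call began, along the tool's axes at that moment; what a row does not reach only later rows make up. A row lasts 1/10 s, in which the tool goes at most 50 mm and 8.59 degrees, less where a joint would pass 70% of its speed; a pose out of reach is approached as far as the arm can. A call with a gripper value outside its range is refused whole. "jaw" is the finger opening in cm, from 0 to 9.3, set as the call begins (left out, the last holds). The fingers move at their own pace and stop on an object; "squeeze" is the grip in N (left out, the last holds). Time passes only in rows, so rows that repeat a pose let the fingers close. It gives the time, the measured TCP pose, the force and the opening at its end, in the units of the state.
- read_state(): the state, without advancing time (a new reading comes with each control period).
- read_camera(name): name is "scene" or "side" or "wrist"; returns (picture, depth): 384x512x3 uint8, blue, green, red; 384x512 float32, m along the optical axis (not along the pixel's ray), 0 where there is no reading.
- camera_params(name): a dict with "K" (3x3 intrinsics, pixels), "eye" and "orientation" of the camera in the world. Camera axes: x right, y up, looking along -z (the intrinsics and any distortion apply to the point x, -y, -z); pixel columns grow to the right and rows downward; lengths in m; the calibration is good to about 2 mm. A picture is of the moment at which its call begins: read the wrist's pose just before it. camera_params takes no time and is no camera call; for the wrist camera it gives the pose at the moment of the call.
- close_job(): hands the job in, once; it reports no verdict.
The state is a dict: "t": time; "q": joint angles; "dq": joint speeds; "joint_torque": joint torques, N m; "tool_pos": TCP position; "orientation": TCP orientation; "force": force on the tool from outside, world axes, zero at the start; "wrist_torque": the same for the moment, N m; "opening": finger opening in m.
Only numpy, scipy, OpenCV 4.12 (cv2) and the standard library are available. Lean on these libraries where they do the work, as an engineer would, in place of code of your own. Each camera call takes 0.05 s, during which the arm holds its last target.

### The job

Put the soil leveller away: set it on the sill of the wooden storage sleeve and slide it nose first into the blind slot until you feel it come up solid against the hidden stop; press it home there firmly but gently, never ramming it (about 10 N is right, 25 N is too much), then let go and leave it seated. Leave the pots and everything else on the table where they are.

Things in the scene. Friction and masses are not known exactly. Their poses are not given: they have to be found in the camera images.
- leveller: soil leveller: flat aluminium bar 180 long, 26 wide, 12 thick, lying flat, about 0.2 kg, with one upright wooden handle. Origin mid bar on its underside; x along the bar to its nose (plain end, x = +90), y across, z up. The handle is a block 30 (along x) by 22 (along y), centred at x = -40, reaching from 12 to 64 above the underside
- nose (a point): middle of the bar's nose face (x = +90, y = 0, z = 6 in the leveller's axes); this end goes into the sleeve first
- handle (a point): a point inside the leveller's wooden handle, 50 above the bar's underside; a good height to grip
- sleeve: fixed brown wooden storage sleeve, a box on the table 150 long, 64 wide, 35 high, with a slot 32 wide and 15 high (floor z = 10, roof z = 25), closed at its far end. Origin on the table under the middle of the slot's mouth; x runs into the slot, z up. The slot's inner stop is adjustable and hidden: its pad lies anywhere from 55 to 90 inside the mouth, its place is not measured
- mouth (a point): middle of the slot's mouth, 17.5 above the table. In front of it an open wooden sill, level with the slot's floor (z = 10 above the table), reaches 80 outwards (sleeve x = 0 to -80), between two dark side rails (tops at z = 20) that flare from a gap of 32 at the mouth to about 50 at their outer ends
- pad (a joint): the soft-sprung cork pad on the hidden stop, hidden inside the slot; value in m, 0 = untouched, 0.005 = pressed back level with the stop's solid face, which then gives no further. It takes less than 1 N, too little to push the released leveller out, and springs back to 0 if the leveller is drawn away
- pots0: stack of two nested terracotta pots, 106 across, 124 high, upright; origin at the centre of the underside; a bystander
- pots1: stack of two nested blue ceramic pots, 106 across, 124 high, upright; origin at the centre of the underside; a bystander
- pots2: stack of two nested white ceramic pots, 106 across, 124 high, upright; origin at the centre of the underside; a bystander
- spray: green plastic spray bottle with a white head, 76 across, 195 high; origin at the centre of the underside; a bystander
- seedtin: yellow tin, 68 across, 85 high; origin at the centre of the underside; a bystander
- tamper: round wooden soil tamper, disc 90 across and 16 thick with a knob, 78 high in all; origin at the centre of the underside; a bystander
- brush: small wooden hand brush lying bristles up, 100 long, 28 wide, 54 high; origin on its underside, 20 from its middle; a bystander
Not all that is in view belongs to the job. Several things have the shape of the leveller; the one meant has the colours described above.

How it is judged:
By the outcome, as a careful person would: the job done as asked, in the order asked, and still so for the second after the job is handed in, with the robot touching nothing.
It also fails if it takes over 58 s, if anything falls off the work surface, if the arm or the gripper's body presses on something with over 40 N, if the wrist force passes 120 N, or if a joint passes its speed limit or range.

## Working session

There is one attempt and no reset: what is moved stays moved. The work goes in short steps, Python scripts to look and compute and a tool call to move; the robot and the scene stay as the last step left them, time stands still between calls to the robot, and variables do not carry over. Pictures are saved under pics/ and viewed, and the job is handed in when it is done.

Besides the shell and the picture viewer there is one more tool, called after "Emit:" as name([rows], argument=value, ...), one row to a line, values as JSON. play_rows: Moves the arm, as the interface text tells. Its arguments: {"type":"object","properties":{"increments":{"type":"array"},"jaw":{"type":"number"},"squeeze":{"type":"number"}},"required":["increments"]}

```bash
mkdir -p pics; ls; cat > h.py <<'E'
from plant import *
import numpy as np, cv2
from scipy.spatial.transform import Rotation as R
def cam(name,fn):
    p=camera_params(name); im,d=read_camera(name); cv2.imwrite('pics/'+fn+'.png',im); np.savez('pics/'+fn+'.npz',im=im,d=d,K=np.array(p['K']),eye=np.array(p['eye']),o=np.array(p['orientation'],dtype=float)); return im,d,p
def load(fn): return np.load('pics/'+fn+'.npz')
def rot(o):
    o=np.array(o); return o if o.shape==(3,3) else R.from_rotvec(o).as_matrix()
def pw(z,u,v,depth=None,zpl=None):
    K=z['K']; r=np.array([(u-K[0,2])/K[0,0],-(v-K[1,2])/K[1,1],-1.0]); r=rot(z['o'])@r
    s=depth if depth is not None else ((zpl-z['eye'][2])/r[2] if zpl is not None else z['d'][int(round(v)),int(round(u))])
    return z['eye']+s*r
def cloud(z):
    K=z['K'];d=z['d'];v,u=np.mgrid[:384,:512]
    P=np.stack([(u-K[0,2])/K[0,0]*d,-(v-K[1,2])/K[1,1]*d,-d],-1)
    return P@rot(z['o']).T+z['eye']
E
python3 - <<'E'
from h import *
print(read_state())
for n in('scene','side','wrist'):
    im,d,p=cam(n,n+'0'); print(n,p)
E
```

```text
pics
{'t': 0.0, 'q': array([-1.18641209e+00,  1.31144245e-01,  1.48930723e+00, -6.60786233e-08,
        1.52300150e+00, -8.53744373e-02]), 'dq': array([ 0.00020547, -0.00070062,  0.00095985,  0.0009269 ,  0.00052777,
        0.00124419]), 'joint_torque': array([-1.54310095e-03, -5.59829056e+01, -4.91760671e+01,  7.69675942e-02,
        3.52845923e-02, -1.24258358e-04]), 'tool_pos': array([ 0.2714098 , -0.53442969,  0.20828223]), 'orientation': array([-2.67649017e+00,  1.64288129e+00,  2.35025095e-03]), 'force': array([ 0.39256173, -0.41149631, -0.61106101]), 'wrist_torque': array([-0.04011262,  0.00414682,  0.01487337]), 'opening': 0.09310167918860357}
scene {'K': array([[347.81329811,   0.        , 254.56393029],
       [  0.        , 347.81329811, 189.44491783],
       [  0.        ,   0.        ,   1.        ]]), 'eye': array([ 0.81209289, -0.42317851,  0.94334418]), 'orientation': array([0.53975022, 0.1477216 , 0.52817872])}
side {'K': array([[428.34114775,   0.        , 254.54210151],
       [  0.        , 428.34114775, 200.31009464],
       [  0.        ,   0.        ,   1.        ]]), 'eye': array([0.20589023, 0.93259731, 1.15239294]), 'orientation': array([ 0.1793323 , -0.98722656, -2.5951225 ])}
wrist {'K': array([[291.70277296,   0.        , 255.62796849],
       [  0.        , 291.70277296, 189.39588027],
       [  0.        ,   0.        ,   1.        ]]), 'eye': array([ 0.34001245, -0.50045745,  0.38374269]), 'orientation': array([-0.25377561,  0.15700988, -1.09226347])}
```

View pics/scene0.png

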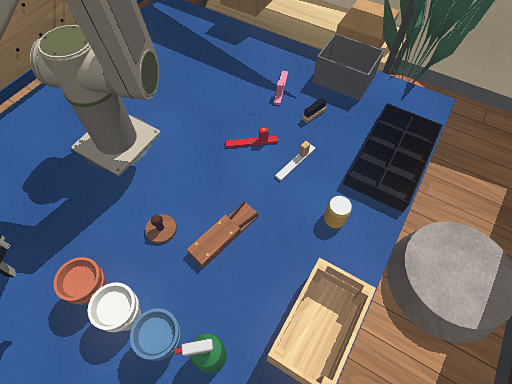

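View pics/side0.png

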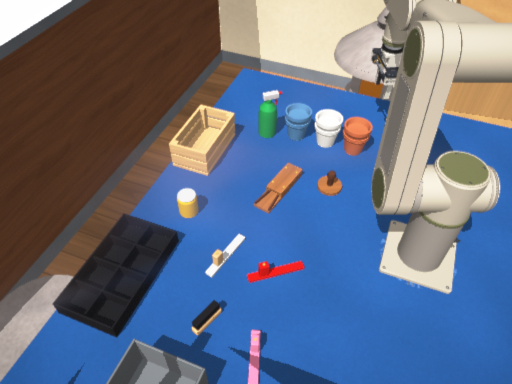

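View pics/wrist0.png

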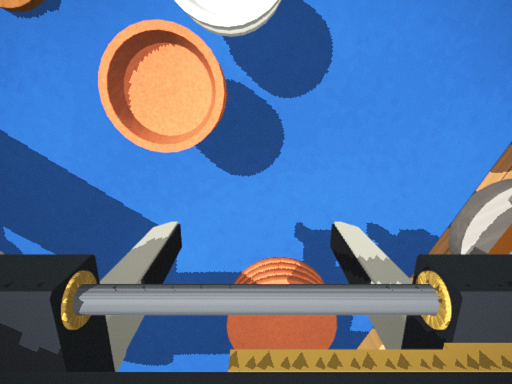

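```bash
python3 - <<'E'
from h import *
z=load('scene0'); im=z['im']
a=cv2.resize(im[130:195,265:330],None,fx=6,fy=6,interpolation=cv2.INTER_CUBIC)
b=cv2.resize(im[190:275,180:265],None,fx=5,fy=5,interpolation=cv2.INTER_CUBIC)
H=max(a.shape[0],b.shape[0]); c=np.zeros((H,a.shape[1]+b.shape[1],3),np.uint8)
c[:a.shape[0],:a.shape[1]]=a; c[:b.shape[0],a.shape[1]:]=b; cv2.imwrite('pics/crop0.png',c); print(c.shape)
z=load('side0'); im=z['im']
a=cv2.resize(im[225:285,195:255],None,fx=6,fy=6,interpolation=cv2.INTER_CUBIC)
b=cv2.resize(im[155:220,245:310],None,fx=6,fy=6,interpolation=cv2.INTER_CUBIC)
H=max(a.shape[0],b.shape[0]); c=np.zeros((H,a.shape[1]+b.shape[1],3),np.uint8)
c[:a.shape[0],:a.shape[1]]=a; c[:b.shape[0],a.shape[1]:]=b; cv2.imwrite('pics/crop1.png',c); print(c.shape)
E
```

```text
(425, 815, 3)
(390, 750, 3)
```

View pics/crop0.png

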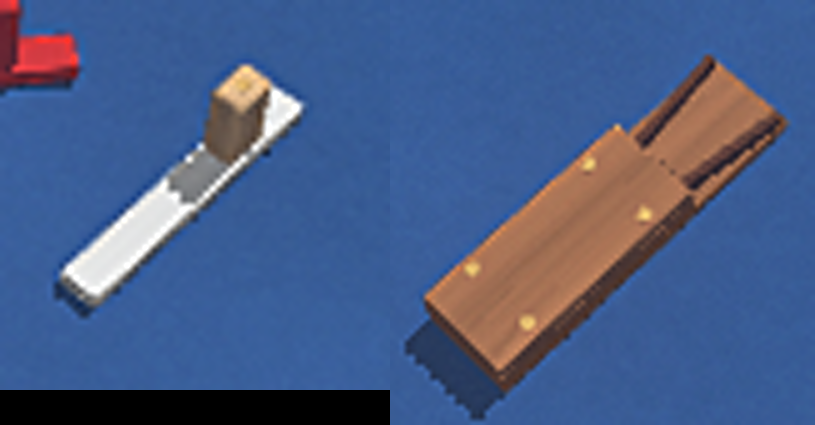

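View pics/crop1.png

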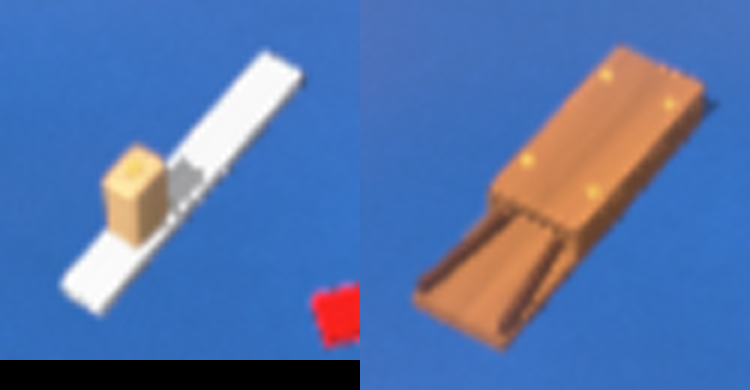

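```bash
cat >> h.py <<'E'
def rect(P,m):
    q=P[m][:,:2].astype(np.float32)*1000
    r=cv2.minAreaRect(q); return r,len(q)
E
python3 - <<'E'
from h import *
for n,cl,cs in (('scene0',(296,161),(222,234)),('side0',(226,255),(279,188))):
    z=load(n);P=cloud(z);im=z['im'].astype(int)
    v,u=np.mgrid[:384,:512]
    reg=(abs(u-cl[0])<24)&(abs(v-cl[1])<24)
    sat=im.max(-1)-im.min(-1)
    print(n,'tablez',np.median(P[...,2][reg&(sat>80)]))
    br=reg&(im[...,2]>120)&(sat<60)
    print('bar z',np.percentile(P[...,2][br],[5,50,95]), 'rect',rect(P,br&(abs(P[...,2]-.012)<.006)))
    h=reg&(P[...,2]>.058); print('handle top',h.sum(),P[h].mean(0),P[...,2][h].max(),rect(P,h))
    h=reg&(P[...,2]>.03); print('handle',h.sum(),rect(P,h))
    reg=(abs(u-cs[0])<45)&(abs(v-cs[1])<45)
    ro=reg&(P[...,2]>.030)&(P[...,2]<.04); print('roof',np.median(P[...,2][ro]),rect(P,ro))
    al=reg&(P[...,2]>.006)&(P[...,2]<.05); print('all',rect(P,al))
    corners={'scene0':[(180+(a)/5-.4,190+b/5-.4) for a,b in((618-390,125),(693-390,198),(503-390,372),(425-390,300))],
             'side0':[(245+(a-360)/6-.4,155+b/6-.4) for a,b in((490,188),(576,238),(703,85),(622,45))]}[n]
    for c in corners: print('roof corner',pw(z,*c,zpl=.035))
    lc={'scene0':[(265+a/6-.4,130+b/6-.4) for a,b in((63,272),(97,298),(302,105))],
        'side0':[(195+a/6-.4,225+b/6-.4) for a,b in((265,51),(302,72),(98,313),(61,286))]}[n]
    for c in lc: print('lev corner',pw(z,*c,zpl=.012))
E
```

```text
scene0 tablez 0.0005700006709506988
bar z [0.00887839 0.01239702 0.01570788] rect (((576.3875732421875, 236.10147094726562), (179.8159637451172, 27.361507415771484), 77.03549194335938), 274)
handle top 60 [0.6079111  0.20273039 0.15164069] 0.9433441813859811 (((689.3275146484375, -70.51992797851562), (28.268396377563477, 746.2965698242188), 17.024505615234375), 60)
handle 112 (((689.2286987304688, -70.53463745117188), (29.835830688476562, 746.2730102539062), 16.919334411621094), 112)
roof 0.03504907730265083 (((508.5620422363281, -140.3985137939453), (149.76861572265625, 65.20055389404297), 77.44036865234375), 1135)
all (((514.6448974609375, -113.23681640625), (257.9378356933594, 65.33387756347656), 77.5304946899414), 1781)
roof corner [ 0.49564794 -0.06082991  0.035     ]
roof corner [ 0.55851376 -0.07788965  0.035     ]
roof corner [ 0.52562651 -0.21857334  0.035     ]
roof corner [ 0.46444728 -0.20708024  0.035     ]
lev corner [0.54586264 0.15177653 0.012     ]
lev corner [0.56960513 0.14654007 0.012     ]
lev corner [0.60608715 0.32158793 0.012     ]
side0 tablez -4.625627648968
[... 391 characters left out ...]
32.169647216796875, 771.9913940429688), 28.721784591674805), 123)
roof 0.03480611633797315 (((507.15289306640625, -137.79269409179688), (153.8507080078125, 65.74739837646484), 77.63787841796875), 505)
all (((515.4407958984375, -126.06292724609375), (339.98651123046875, 459.8821105957031), 19.465274810791016), 1138)
roof corner [ 0.55272223 -0.07057835  0.035     ]
roof corner [ 0.49143771 -0.05188355  0.035     ]
roof corner [ 0.46139249 -0.20350772  0.035     ]
roof corner [ 0.51977581 -0.21856662  0.035     ]
lev corner [0.56772623 0.14590625 0.012     ]
lev corner [0.54311931 0.15151326 0.012     ]
lev corner [0.58056055 0.33232027 0.012     ]
lev corner [0.60519638 0.32500415 0.012     ]
```

```bash
cat >> h.py <<'E'
def plan(tx,ty,tz,head=None,n=5,step=None):
    s=read_state();M=R.from_rotvec(s['orientation']).as_matrix();p=s['tool_pos']
    h=np.degrees(np.arctan2(M[1,0],M[0,0]))
    d=M.T@(np.array([tx,ty,tz])-p)*100
    t=0 if head is None else -(((head-h+90)%180)-90)
    print('t',round(s['t'],2),'pos',p.round(4),'head',h.round(2),'tilt z',M[:,2].round(4),'F',s['force'].round(2),'open',round(s['opening'],4))
    print('shift cm',d.round(2),'len',np.linalg.norm(d).round(1),'turn rad',np.radians(t).round(4))
E
python3 - <<'E'
import plant
print([k for k in dir(plant) if not k.startswith('__')], getattr(plant,'tips_ahead',None))
from h import *
plan(.584,.276,.22,-12.6)
z=load('scene0')
for c in((78,270),(114,295),(155,325),(205,345),(5,250)): print(c,pw(z,*c))
E
```

```text
['IKError', 'camera_params', 'close_job', 'read_camera', 'read_state', 'tips_ahead'] 0.011
t 0.15 pos [ 0.2715 -0.5346  0.2085] head -63.08 tilt z [-5.0e-04  1.3e-03 -1.0e+00] F [ 0.49 -0.17 -1.08] open 0.0932
shift cm [-58.13 -64.56  -1.06] len 86.9 turn rad -0.8811
(78, 270) [ 0.29314025 -0.40555044  0.10451052]
(114, 295) [ 0.41116112 -0.40534256  0.10236029]
(155, 325) [ 0.53940356 -0.40778882  0.10398916]
(205, 345) [ 0.67777853 -0.38759846  0.19404448]
(5, 250) [ 0.27063386 -0.45391371  0.31041176]
```

Emit:
play_rows([
  [[-2,-2.3,-1],[-5,-5.6,-2],[-8,-9,-3],[-11.2,-12.5,-3],[-14.5,-16,-3]],
], jaw=7)

```text
invalid input
```

Emit:
play_rows([
  [[-2,-2.3,-1,0],[-5,-5.6,-2,0],[-8,-9,-3,0],[-11.2,-12.5,-3,0],[-14.5,-16,-3,0]],
], jaw=7)

```text
t: 0.65
tool_pos: [0.3488, -0.3314, 0.2389]
orientation: [-2.676, 1.644, 0.001]
force: [0.6, 0.6, 0.3]
opening: 0.0704
```

Emit:
play_rows([
  [[-3.2,-3.6,0,0],[-6.4,-7.2,0,0],[-9.6,-10.8,0,0],[-12.8,-14.4,0,0],[-16,-18,0,0]],
])

```text
t: 1.15
tool_pos: [0.4373, -0.1053, 0.2391]
orientation: [-2.676, 1.644, 0.0]
force: [1.0, -1.5, 0.9]
opening: 0.0697
```

Emit:
play_rows([
  [[-3.2,-3.6,0,0],[-6.4,-7.2,0,0],[-9.6,-10.8,0,0],[-12.8,-14.4,0,0],[-16,-18,0,0]],
])

```text
t: 1.65
tool_pos: [0.5257, 0.1208, 0.2391]
orientation: [-2.676, 1.644, 0.0]
force: [1.1, -1.1, -0.6]
opening: 0.0699
```

```bash
python3 - <<'E'
from h import *
plan(.57,.22,.22,-12.6)
E
```

```text
t 1.65 pos [0.5257 0.1208 0.2391] head -63.11 tilt z [ 3.e-04  7.e-04 -1.e+00] F [ 1.07 -1.11 -0.61] open 0.0699
shift cm [-6.84 -8.43  1.92] len 11.0 turn rad -0.8816
```

Emit:
play_rows([
  [[-2.5,-3,0,-0.14],[-4.5,-5.5,0,-0.28],[-6.8,-8.4,0,-0.42],[-6.8,-8.4,0,-0.56],[-6.8,-8.4,0,-0.7]],
])

```text
t: 2.15
tool_pos: [0.5696, 0.2207, 0.238]
orientation: [3.081, -0.615, -0.002]
force: [0.6, 0.3, 0.2]
opening: 0.07
```

Emit:
play_rows([
  [[0,0,0,-0.1],[0,0,0,-0.18],[0,0,0,-0.18],[0,0,0,-0.18]],
])

```text
t: 2.55
tool_pos: [0.5695, 0.2207, 0.2378]
orientation: [3.123, -0.339, -0.003]
force: [1.0, 0.1, 0.0]
opening: 0.07
```

```bash
python3 - <<'E'
from h import *
plan(.584,.2765,.22,-12.6)
cam('wrist','wrist1')
E
```

```text
t 2.55 pos [0.5695 0.2207 0.2378] head -12.4 tilt z [-2.e-03  1.e-04 -1.e+00] F [0.99 0.13 0.03] open 0.07
shift cm [ 0.22 -5.77  1.77] len 6.0 turn rad 0.0036
```

View pics/wrist1.png

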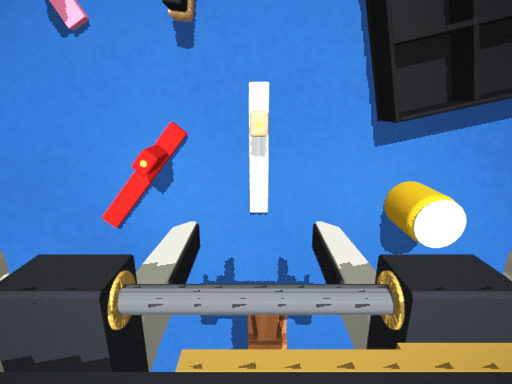

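```bash
python3 - <<'E'
from h import *
z=load('wrist1');P=cloud(z);im=z['im'].astype(int)
v,u=np.mgrid[:384,:512]; reg=(abs(u-258)<25)&(v>70)&(v<225)
sat=im.max(-1)-im.min(-1)
b=reg&(abs(P[...,2]-.012)<.005)&(sat<60)
print(rect(P,b),np.median(P[...,2][b]))
h=reg&(P[...,2]>.055)&(P[...,2]<.08); print(rect(P,h),np.median(P[...,2][h]),P[h].mean(0))
plan(.584,.2765,.10,-12.6)
cv2.imwrite('pics/cw1.png',cv2.resize(z['im'][70:225,220:300],None,fx=3.8,fy=3.8,interpolation=cv2.INTER_CUBIC))
E
```

```text
(((574.99755859375, 234.27926635742188), (179.9433135986328, 26.03026580810547), 77.73634338378906), 1995) 0.012014675480734094
(((583.500732421875, 273.54681396484375), (28.8538818359375, 20.19518280029297), 77.69883728027344), 456) 0.06375197012233641 [0.58356131 0.27385905 0.06360374]
t 2.6 pos [0.5695 0.2206 0.2378] head -12.39 tilt z [-1.9e-03  1.0e-04 -1.0e+00] F [-0.17  0.39 -0.24] open 0.07
shift cm [ 0.24 -5.77 13.78] len 14.9 turn rad 0.0036
```

View pics/cw1.png

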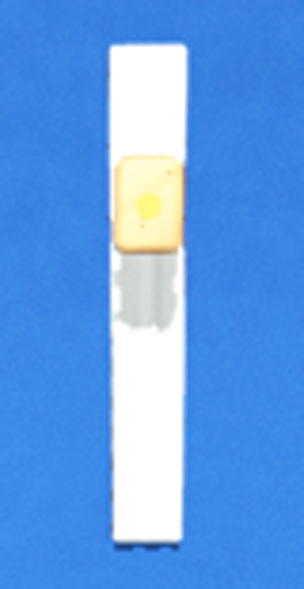

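```bash
python3 - <<'E'
from h import *
plan(.5836,.2745,.042,-12.35)
E
```

```text
t 2.6 pos [0.5695 0.2206 0.2378] head -12.39 tilt z [-1.9e-03  1.0e-04 -1.0e+00] F [-0.17  0.39 -0.24] open 0.07
shift cm [ 0.25 -5.57 19.58] len 20.4 turn rad -0.0008
```

Emit:
play_rows([
  [[0.1,-2.5,2,0],[0.2,-5.57,4,0],[0.25,-5.57,8,0],[0.25,-5.57,12,0],[0.25,-5.57,14,0]],
])

```text
t: 3.1
tool_pos: [0.5813, 0.2739, 0.0932]
orientation: [3.12, -0.341, -0.011]
force: [-1.0, -0.5, -0.6]
opening: 0.0698
```

```bash
python3 - <<'E'
from h import *
plan(.5836,.2745,.042,-12.35)
cam('wrist','wrist2')
E
```

```text
t 3.1 pos [0.5813 0.2739 0.0932] head -12.47 tilt z [-0.0071 -0.0019 -1.    ] F [-1.02 -0.46 -0.6 ] open 0.0698
shift cm [ 0.25 -0.13  5.11] len 5.1 turn rad -0.0022
```

View pics/wrist2.png

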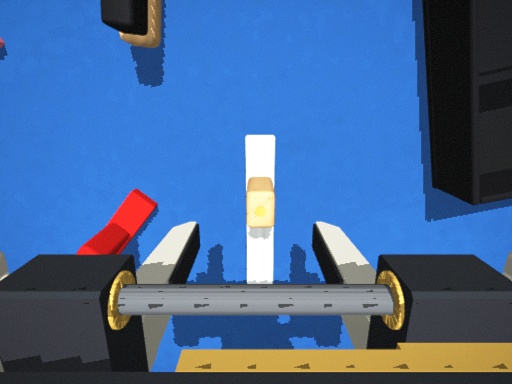

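Emit:
play_rows([
  [[0.25,-0.1,2,0],[0.25,-0.1,4,0],[0.25,-0.1,5.1,0],[0.25,-0.1,5.1,0]],
])

```text
t: 3.55
tool_pos: [0.581, 0.273, 0.0381]
orientation: [3.117, -0.342, -0.02]
force: [-0.2, 0.6, -0.2]
opening: 0.0704
```

```bash
python3 - <<'E'
from h import *
plan(.5836,.2745,.042,-12.35)
cam('side','side1');cam('wrist','wrist3')
z=load('side1')
cv2.imwrite('pics/cs1.png',np.hstack([cv2.resize(z['im'][200:300,160:280],(480,400),interpolation=cv2.INTER_CUBIC),cv2.resize(load('wrist3')['im'][100:300,180:340],(320,400))]))
E
```

```text
t 3.55 pos [0.581  0.273  0.0381] head -12.54 tilt z [-0.013  -0.0041 -0.9999] F [-0.17  0.56 -0.24] open 0.0704
shift cm [ 0.22 -0.2  -0.4 ] len 0.5 turn rad -0.0033
```

View pics/cs1.png

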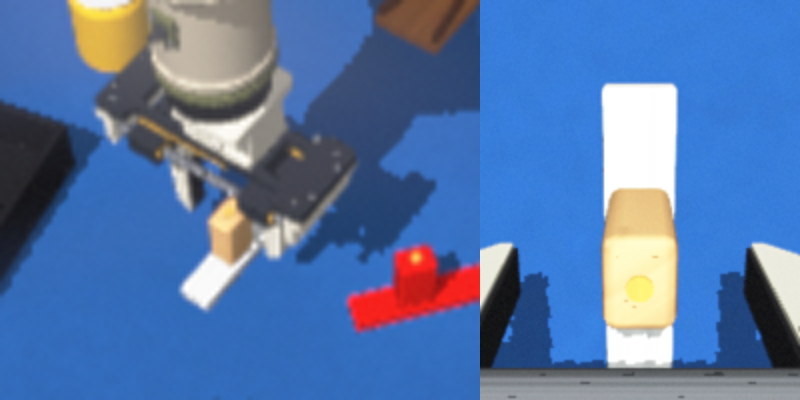

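Emit:
play_rows([
  [[0,0,0,0],[0,0,0,0]],
])

```text
t: 3.85
tool_pos: [0.5839, 0.2741, 0.0425]
orientation: [3.12, -0.342, -0.01]
force: [0.4, -0.1, 0.6]
opening: 0.0699
```

```bash
python3 - <<'E'
from h import *
plan(.5836,.2745,.042,-12.35); print(read_state()['q'])
E
```

```text
t 3.85 pos [0.5839 0.2741 0.0425] head -12.53 tilt z [-0.0066 -0.0017 -1.    ] F [ 0.41 -0.1   0.57] open 0.0699
shift cm [-0.04 -0.03  0.05] len 0.1 turn rad -0.0031
[3.59015886e-01 3.85850432e-01 1.50149027e+00 7.36422555e-04
 1.26101175e+00 5.77395646e-01]
```

Emit:
play_rows([
  [[0,0,0,0],[0,0,0,0],[0,0,0,0],[0,0,0,0],[0,0,0,0]],
], jaw=0, squeeze=35)

```text
t: 4.35
tool_pos: [0.5838, 0.2741, 0.0424]
orientation: [3.12, -0.342, -0.01]
force: [-0.3, -0.7, 0.1]
opening: 0.0344
```

Emit:
play_rows([
  [[0,0,0,0],[0,0,0,0],[0,0,0,0],[0,0,0,0],[0,0,0,0]],
])

```text
t: 4.85
tool_pos: [0.5837, 0.2741, 0.0422]
orientation: [3.12, -0.342, -0.011]
force: [0.4, 0.1, -1.3]
opening: 0.0217
```

Gripped at 21.7 mm, matching the 22 mm handle. Lift.

Emit:
play_rows([
  [[0,0,-1,0],[0,0,-2.5,0],[0,0,-4.5,0],[0,0,-6.5,0],[0,0,-8,0]],
])

```text
t: 5.35
tool_pos: [0.5852, 0.2746, 0.1254]
orientation: [3.122, -0.343, -0.007]
force: [-0.0, 0.9, -2.3]
opening: 0.0219
```

Emit:
play_rows([
  [[0,0,0,0],[0,0,0,0],[0,0,0,0]],
])

```text
t: 5.65
tool_pos: [0.5846, 0.2744, 0.1243]
orientation: [3.121, -0.342, -0.009]
force: [-0.1, -0.4, -2.0]
opening: 0.022
```

```bash
python3 - <<'E'
from h import *
plan(.5836,.2745,.12,-12.35)
cam('wrist','wrist4');cam('side','side2');cam('scene','scene2')
E
```

```text
t 5.65 pos [0.5846 0.2744 0.1243] head -12.53 tilt z [-0.0058 -0.0013 -1.    ] F [-0.05 -0.39 -2.02] open 0.022
shift cm [-0.1   0.01  0.43] len 0.4 turn rad -0.0031
```

View pics/wrist4.png

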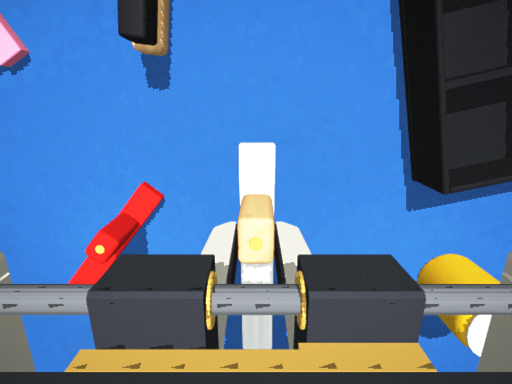

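View pics/scene2.png

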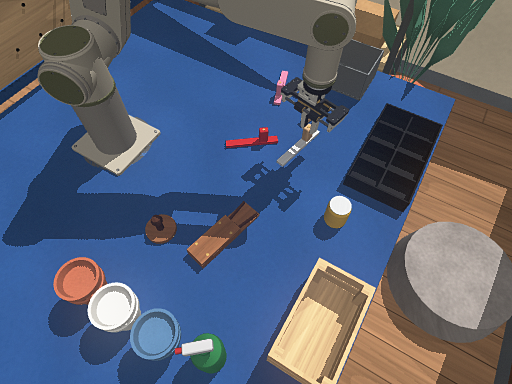

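```bash
python3 - <<'E'
from h import *
for n,c,w in(('scene2',(290,155),14),('wrist4',(258,165),20),('wrist4',(258,320),14),('side2',(226,255),25)):
    z=load(n);P=cloud(z);im=z['im'].astype(int);v,u=np.mgrid[:384,:512]
    sat=im.max(-1)-im.min(-1)
    m=(abs(u-c[0])<w)&(abs(v-c[1])<25)&(sat<60)&(P[...,2]>.07)&(P[...,2]<.11)
    if m.sum()<20: print(n,m.sum());continue
    q=P[m]; a=np.array([-.216,-.9764]); s=(q[:,:2]-[.5846,.2744])@a; 
    l=(q[:,:2]-[.5846,.2744])@np.array([-.9764,.216])
    A=np.c_[s,np.ones(len(s))]; k,res,_,_=np.linalg.lstsq(A,q[:,2],rcond=None)
    print(n,len(q),'slope,z0',k,'s range',s.min(),s.max(),'lat',np.median(l), rect(P,m))
E
```

```text
scene2 297 slope,z0 [-0.02435003  0.09468712] s range 0.011230775654484096 0.1300470143969819 lat -0.0014109362754614733 (((570.1123657226562, 205.26779174804688), (118.96574401855469, 27.30356788635254), 78.0067367553711), 297)
wrist4 1683 slope,z0 [0.02040516 0.09495308] s range -0.049881499809524915 -0.016400921473289972 lat -0.00016564954221202734 (((591.7246704101562, 306.8252868652344), (33.462921142578125, 25.878673553466797), 77.23004913330078), 1683)
wrist4 806 slope,z0 [-0.01158559  0.09502631] s range 0.09279100997245997 0.12504591472095805 lat -0.001234348478759923 (((562.3423461914062, 167.7765655517578), (32.24473571777344, 22.733318328857422), 77.44525909423828), 806)
side2 204 slope,z0 [0.01142416 0.09346701] s range -0.05410870335216325 0.04498045948730891 lat 0.008350456239710171 (((583.70166015625, 279.3388366699219), (99.07646179199219, 29.04945182800293), 76.94723510742188), 204)
```

```bash
python3 - <<'E'
from h import *
plan(.5553,.0725,.095,-12.5)
E
```

```text
t 5.8 pos [0.5844 0.2743 0.1239] head -12.53 tilt z [-0.0065 -0.0016 -1.    ] F [-0.06  0.34 -2.75] open 0.0217
shift cm [ 1.55 20.32  2.94] len 20.6 turn rad -0.0005
```

Emit:
play_rows([
  [[0.2,3,0,0],[0.5,7,0,0],[0.8,11,0,0],[1.1,15,0,0],[1.3,18,0,0]],
])

```text
t: 6.3
tool_pos: [0.5571, 0.0935, 0.1236]
orientation: [3.12, -0.343, -0.012]
force: [-0.2, -0.4, -2.2]
opening: 0.0218
```

Emit:
play_rows([
  [[0.1,1,0,0],[0.2,2,0,0],[0.2,2,0,0],[0.2,2,0,0]],
])

```text
t: 6.7
tool_pos: [0.5548, 0.0745, 0.1235]
orientation: [3.12, -0.343, -0.012]
force: [-0.1, 0.2, -2.6]
opening: 0.0217
```

```bash
python3 - <<'E'
from h import *
plan(.5553,.0725,.08,-12.5)
cam('scene','scene3');cam('side','side3')
a=cv2.resize(load('scene3')['im'][150:280,170:300],(400,400),interpolation=cv2.INTER_CUBIC)
b=cv2.resize(load('side3')['im'][140:270,200:330],(400,400),interpolation=cv2.INTER_CUBIC)
cv2.imwrite('pics/c3.png',np.hstack([a,b]))
E
```

```text
t 6.7 pos [0.5548 0.0745 0.1235] head -12.54 tilt z [-0.0079 -0.0017 -1.    ] F [-0.1   0.24 -2.65] open 0.0217
shift cm [0.12 0.17 4.35] len 4.4 turn rad -0.0007
```

View pics/c3.png

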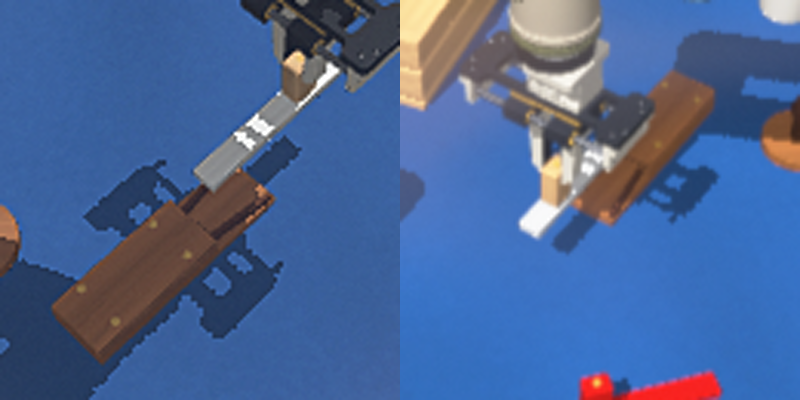

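```bash
cat > m.py <<'E'
from h import *
import sys
def meas(fn,z0,z1):
    z=load(fn);P=cloud(z);im=z['im'].astype(int);X=P[...,0];Y=P[...,1];Z=P[...,2]
    sat=im.max(-1)-im.min(-1)
    ro=(abs(Z-.035)<.003)&(abs(X-.51)<.08)&(abs(Y+.14)<.1)&(im[...,2]>im[...,0]+15)
    if z0<.035: ro&=Y<-.07
    rr,n=rect(P,ro)
    b=(Z>z0)&(Z<z1)&(abs(X-.56)<.06)&(Y>-.07)&(Y<.16)&(sat<45)
    br,nb=rect(P,b)
    print('roof',rr,n);print('bar',br,nb)
    ang=np.radians(rr[2] if rr[1][0]>rr[1][1] else rr[2]+90)
    o=np.array([np.cos(ang),np.sin(ang)]); 
    c=np.array(rr[0]); mouth=c+75*o
    q=P[b][:,:2]*1000-mouth; s=-(q@o); l=q@np.array([-o[1],o[0]])*-1
    print('yaw',np.degrees(ang),'mouth',mouth,'nose s',np.percentile(s,[98,100]))
    for lo in np.arange(-150,60,20):
        k=(s>lo)&(s<lo+20)
        if k.sum()>10: print(lo,'lat mid',((l[k].max()+l[k].min())/2).round(2),'width',(l[k].max()-l[k].min()).round(1),'z',np.median(P[b][k][:,2]).round(4))
if __name__=='__main__': meas(sys.argv[1],float(sys.argv[2]),float(sys.argv[3]))
E
python3 m.py scene3 .085 .105; python3 m.py side3 .085 .105
```

```text
roof ((509.2085266113281, -140.32864379882812), (150.65628051757812, 64.5236587524414), 77.29554748535156) 1040
bar ((546.71875, 33.59059143066406), (174.28347778320312, 26.667871475219727), 77.51041412353516) 427
yaw 77.29554748535156 mouth [525.70267762 -67.16483456] nose s [-17.71659717 -15.77933304]
-150 lat mid -1.98 width 26.0 z 0.0932
-130 lat mid -1.71 width 25.9 z 0.0931
-110 lat mid -0.9 width 25.2 z 0.0932
-90 lat mid -1.58 width 26.7 z 0.093
-70 lat mid -1.12 width 24.5 z 0.093
-50 lat mid -1.25 width 26.3 z 0.0921
-30 lat mid -1.07 width 24.9 z 0.092
roof ((506.6379699707031, -135.38462829589844), (152.04322814941406, 63.803253173828125), 76.69796752929688) 296
bar ((549.4879150390625, 58.45365905761719), (144.1065216064453, 29.17926788330078), 77.28614807128906) 191
yaw 76.69796752929688 mouth [523.89428939 -62.39682493] nose s [-64.83625048 -51.48360151]
-150 lat mid -14.43 width 6.5 z 0.0939
-130 lat mid -10.84 width 11.0 z 0.0921
-110 lat mid -8.41 width 16.4 z 0.0925
-90 lat mid -3.61 width 26.0 z 0.0926
-70 lat mid 0.33 width 23.0 z 0.0916
```

Emit:
play_rows([
  [[0.1,0,1,0],[0.15,0,2.5,0],[0.15,0,4.5,0],[0.15,0,5.6,0],[0.15,0,6,0]],
])

```text
t: 7.3
tool_pos: [0.5539, 0.0744, 0.0607]
orientation: [3.12, -0.341, -0.018]
force: [0.5, 0.5, -2.5]
opening: 0.0217
```

Emit:
play_rows([
  [[0,0,0,0],[0,0,0,0],[0,0,0,0]],
])

```text
t: 7.6
tool_pos: [0.5545, 0.0744, 0.0615]
orientation: [3.12, -0.341, -0.017]
force: [0.3, 0.7, -1.5]
opening: 0.0214
```

```bash
python3 - <<'E'
from h import *
plan(.5560,.0725,.054,-12.5)
E
```

```text
t 7.6 pos [0.5545 0.0744 0.0615] head -12.48 tilt z [-0.0109 -0.002  -0.9999] F [ 0.29  0.68 -1.51] open 0.0214
shift cm [0.19 0.15 0.75] len 0.8 turn rad 0.0004
```

Emit:
play_rows([
  [[0.1,0,0.3,0],[0.19,0,0.5,0],[0.19,0,0.6,0],[0.19,0,0.6,0],[0.19,0,0.6,0]],
])

```text
t: 8.1
tool_pos: [0.5563, 0.074, 0.0555]
orientation: [3.12, -0.341, -0.017]
force: [0.2, 0.9, -2.8]
opening: 0.0217
```

```bash
python3 - <<'E'
from h import *
plan(.5560,.0725,.054,-12.5)
cam('scene','scene4'); plan(.5560,.0725,.054,-12.5)
cv2.imwrite('pics/c4.png',cv2.resize(load('scene4')['im'][150:280,170:300],(600,600),interpolation=cv2.INTER_CUBIC))
E
python3 m.py scene4 .018 .032
```

```text
t 8.1 pos [0.5563 0.074  0.0555] head -12.48 tilt z [-0.0109 -0.002  -0.9999] F [ 0.21  0.87 -2.81] open 0.0217
shift cm [0.01 0.15 0.15] len 0.2 turn rad 0.0004
t 8.15 pos [0.5563 0.0741 0.0555] head -12.48 tilt z [-0.0109 -0.002  -0.9999] F [ 0.68 -0.52 -1.6 ] open 0.0213
shift cm [0.01 0.16 0.15] len 0.2 turn rad 0.0004
roof ((508.953857421875, -140.32040405273438), (150.36679077148438, 63.89860153198242), 77.3786392211914) 1010
bar ((545.5765380859375, 31.028282165527344), (190.11366271972656, 59.52920913696289), 78.5890884399414) 454
yaw 77.3786392211914 mouth [525.34188719 -67.13275154] nose s [-11.14775995  -4.72504202]
-150 lat mid 1.24 width 23.1 z 0.0249
-130 lat mid -0.58 width 26.3 z 0.0249
-110 lat mid -0.12 width 26.2 z 0.0252
-90 lat mid -1.17 width 59.3 z 0.0244
-70 lat mid -1.05 width 59.6 z 0.024
-50 lat mid -0.43 width 54.3 z 0.0238
-30 lat mid -1.1 width 50.2 z 0.0237
```

View pics/c4.png

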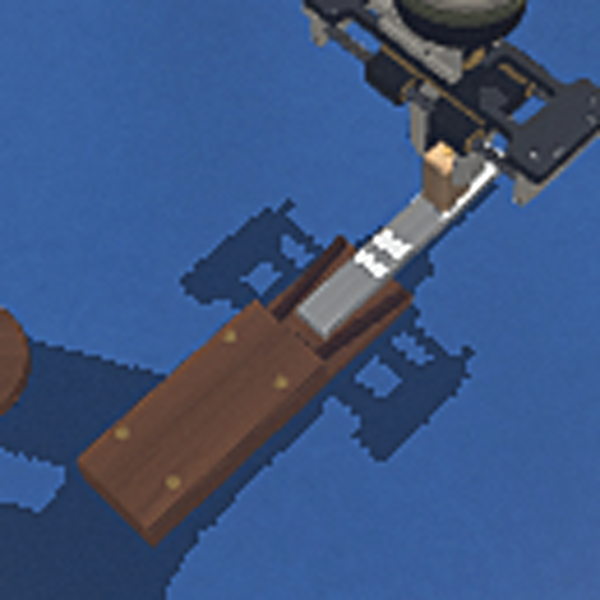

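Emit:
play_rows([
  [[0,0,0.1,0],[0,0,0.2,0],[0,0,0.2,0],[0,0,0.2,0]],
])

```text
t: 8.55
tool_pos: [0.5562, 0.074, 0.0534]
orientation: [3.12, -0.341, -0.017]
force: [0.3, 0.3, -2.8]
opening: 0.0214
```

Emit:
play_rows([
  [[0,0,0.05,0],[0,0,0.1,0],[0,0,0.1,0],[0,0,0.1,0]],
])

```text
t: 8.95
tool_pos: [0.5564, 0.074, 0.0526]
orientation: [3.12, -0.341, -0.016]
force: [0.6, 0.3, -1.9]
opening: 0.022
```

Emit:
play_rows([
  [[0,0,0.05,0],[0,0,0.1,0],[0,0,0.1,0],[0,0,0.1,0]],
])

```text
t: 9.35
tool_pos: [0.5566, 0.0742, 0.0519]
orientation: [3.12, -0.341, -0.016]
force: [-1.1, 2.5, 2.0]
opening: 0.0217
```

Emit:
play_rows([
  [[0,0.4,0,0],[0,1,0,0],[0,1.6,0,0],[0,2,0,0],[0,2,0,0]],
], squeeze=18)

```text
t: 9.85
tool_pos: [0.5521, 0.0537, 0.0519]
orientation: [3.119, -0.342, -0.016]
force: [1.1, -1.3, -0.2]
opening: 0.0218
```

```bash
cat > f.py <<'E'
from h import *
s=read_state();p=s['tool_pos'];a=np.array([-.2172,-.9761]);n=np.array([.9761,-.2172])
M=R.from_rotvec(s['orientation']).as_matrix()
print('t',round(s['t'],2),'nose s mm',(((p[:2]-[.5252,-.0675])@a)*1000+130).round(1),'lat',(((p[:2]-[.5252,-.0675])@n)*1000).round(1),'z',p[2].round(4),'Fax',(s['force'][:2]@a).round(2),'Flat',(s['force'][:2]@n).round(2),'Fz',s['force'][2].round(2),'T',s['wrist_torque'].round(2),'open',round(s['opening'],4),'tilt',M[:2,2].round(4))
E
python3 f.py
```

```text
t 9.85 nose s mm 5.9 lat -0.1 z 0.0519 Fax 1.06 Flat 1.39 Fz -0.16 T [-0.27 -0.1   0.07] open 0.0218 tilt [-0.0104 -0.0023]
```

Emit:
play_rows([
  [[0,0.4,0,0],[0,1,0,0],[0,1.6,0,0],[0,2,0,0],[0,2,0,0]],
])

```text
t: 10.35
tool_pos: [0.5476, 0.0333, 0.052]
orientation: [3.119, -0.343, -0.016]
force: [1.2, -0.5, 0.7]
opening: 0.0217
```

```bash
python3 f.py; python3 - <<'E'
from h import *
cam('scene','scene5')
cv2.imwrite('pics/c5.png',cv2.resize(load('scene5')['im'][150:280,170:300],(600,600),interpolation=cv2.INTER_CUBIC))
E
```

```text
t 10.35 nose s mm 26.8 lat -0.1 z 0.052 Fax 0.24 Flat 1.24 Fz 0.68 T [-0.19 -0.08  0.01] open 0.0217 tilt [-0.0106 -0.0029]
```

View pics/c5.png

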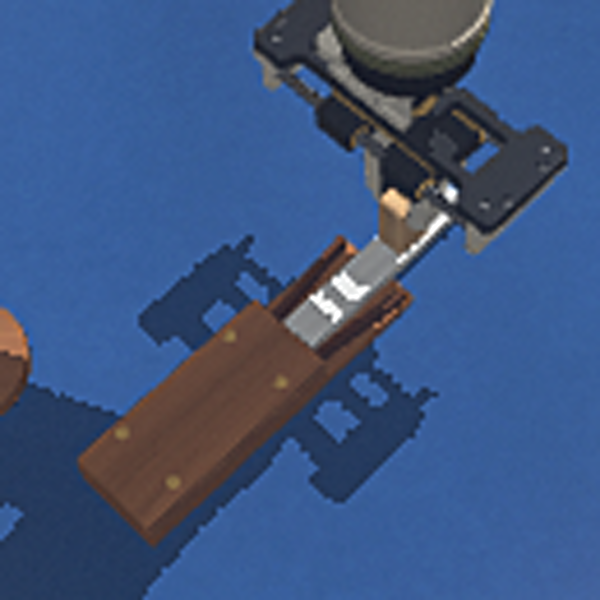

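Emit:
play_rows([
  [[0,0.4,0,0],[0,1,0,0],[0,1.6,0,0],[0,2,0,0],[0,2,0,0]],
])

```text
t: 10.9
tool_pos: [0.543, 0.013, 0.0521]
orientation: [3.118, -0.344, -0.016]
force: [0.0, -0.4, 1.8]
opening: 0.0221
```

Emit:
play_rows([
  [[0,0.1,0,0],[0,0.2,0,0],[0,0.3,0,0],[0,0.3,0,0]],
])

```text
t: 11.3
tool_pos: [0.5423, 0.01, 0.0521]
orientation: [3.118, -0.344, -0.017]
force: [0.4, 2.8, 2.5]
opening: 0.0215
```

```bash
python3 f.py
```

```text
t 11.3 nose s mm 50.6 lat -0.1 z 0.0521 Fax -2.78 Flat -0.18 Fz 2.49 T [ 0.33 -0.13 -0.05] open 0.0215 tilt [-0.011  -0.0037]
```

Emit:
play_rows([
  [[0,0.1,-0.03,0],[0,0.2,-0.03,0],[0,0.3,-0.03,0],[0,0.3,-0.03,0]],
])

```text
t: 11.7
tool_pos: [0.5413, 0.0068, 0.0521]
orientation: [3.117, -0.344, -0.017]
force: [-0.1, 0.1, -0.9]
opening: 0.0218
```

```bash
python3 f.py
```

```text
t 11.7 nose s mm 53.9 lat -0.4 z 0.0521 Fax -0.09 Flat -0.12 Fz -0.9 T [ 0.04 -0.06 -0.  ] open 0.0218 tilt [-0.0117 -0.004 ]
```

Friction is small now. Creep in 2 mm steps.

Emit:
play_rows([
  [[0,0.1,0,0],[0,0.2,0,0],[0,0.2,0,0]],
])

```text
t: 12.0
tool_pos: [0.5409, 0.0047, 0.0521]
orientation: [3.117, -0.344, -0.018]
force: [0.1, 0.1, -0.3]
opening: 0.0218
```

Emit:
play_rows([
  [[0.02,0.1,0,0],[0.02,0.2,0,0],[0.02,0.2,0,0]],
])

```text
t: 12.3
tool_pos: [0.5406, 0.0025, 0.0521]
orientation: [3.117, -0.344, -0.018]
force: [0.0, -0.0, 0.1]
opening: 0.0214
```

Emit:
play_rows([
  [[0.02,0.1,0,0],[0.02,0.2,0,0],[0.02,0.2,0,0]],
])

```text
t: 12.6
tool_pos: [0.5403, 0.0003, 0.0521]
orientation: [3.117, -0.344, -0.018]
force: [-0.1, 0.3, -1.5]
opening: 0.0216
```

```bash
python3 f.py
```

```text
t 12.6 nose s mm 60.5 lat 0.0 z 0.0521 Fax -0.29 Flat -0.16 Fz -1.45 T [ 0.1  -0.13  0.01] open 0.0216 tilt [-0.0118 -0.0044]
```

Emit:
play_rows([
  [[0,0.1,0,0],[0,0.2,0,0],[0,0.2,0,0]],
])

```text
t: 12.9
tool_pos: [0.5398, -0.0018, 0.0521]
orientation: [3.117, -0.344, -0.018]
force: [0.3, 2.1, 0.3]
opening: 0.0219
```

Emit:
play_rows([
  [[0,0.1,0,0],[0,0.2,0,0],[0,0.2,0,0]],
])

```text
t: 13.2
tool_pos: [0.5394, -0.0039, 0.0521]
orientation: [3.117, -0.344, -0.018]
force: [0.3, 0.8, -0.7]
opening: 0.0218
```

Emit:
play_rows([
  [[0,0.1,0,0],[0,0.2,0,0],[0,0.2,0,0]],
])

```text
t: 13.5
tool_pos: [0.5389, -0.006, 0.0521]
orientation: [3.117, -0.345, -0.018]
force: [0.3, 0.5, 0.3]
opening: 0.0218
```

Emit:
play_rows([
  [[0,0.1,0,0],[0,0.2,0,0],[0,0.2,0,0]],
])

```text
t: 13.8
tool_pos: [0.5389, -0.0066, 0.0525]
orientation: [3.119, -0.345, -0.017]
force: [1.4, 7.9, 0.6]
opening: 0.0219
```

```bash
python3 f.py
```

```text
t 13.8 nose s mm 67.6 lat 0.2 z 0.0525 Fax -7.98 Flat -0.35 Fz 0.55 T [ 1.39 -0.26 -0.02] open 0.0219 tilt [-0.0109 -0.0025]
```

Emit:
play_rows([
  [[0,0.05,0,0],[0,0.05,0,0]],
])

```text
t: 14.0
tool_pos: [0.5389, -0.0066, 0.0526]
orientation: [3.12, -0.345, -0.017]
force: [0.7, 5.3, 0.1]
opening: 0.0218
```

```bash
python3 f.py
```

```text
t 14.0 nose s mm 67.6 lat 0.1 z 0.0526 Fax -5.32 Flat -0.48 Fz 0.13 T [ 0.99 -0.15 -0.04] open 0.0218 tilt [-0.0108 -0.0016]
```

Emit:
play_rows([
  [[0,0.06,0,0],[0,0.12,0,0],[0,0.14,0,0],[0,0.14,0,0]],
])

```text
t: 14.4
tool_pos: [0.5389, -0.0068, 0.0529]
orientation: [3.122, -0.345, -0.016]
force: [0.7, 8.8, 1.1]
opening: 0.0218
```

```bash
python3 f.py
```

```text
t 14.4 nose s mm 67.8 lat 0.2 z 0.0529 Fax -8.78 Flat -1.2 Fz 1.14 T [ 1.61 -0.26 -0.06] open 0.0218 tilt [-0.0099  0.0002]
```

Emit:
play_rows([
  [[0,0.08,0,0],[0,0.16,0,0],[0,0.18,0,0],[0,0.18,0,0],[0,0.18,0,0]],
])

```text
t: 14.9
tool_pos: [0.539, -0.007, 0.0533]
orientation: [-3.121, 0.344, 0.014]
force: [1.7, 10.3, 2.4]
opening: 0.022
```

```bash
python3 f.py; python3 - <<'E'
from h import *
cam('scene','scene6');cam('side','side6')
a=cv2.resize(load('scene6')['im'][150:280,170:300],(400,400),interpolation=cv2.INTER_CUBIC)
b=cv2.resize(load('side6')['im'][140:270,200:330],(400,400),interpolation=cv2.INTER_CUBIC)
cv2.imwrite('pics/c6.png',np.hstack([a,b]))
E
```

```text
t 14.9 nose s mm 67.9 lat 0.3 z 0.0533 Fax -10.42 Flat -0.54 Fz 2.38 T [ 1.81 -0.2  -0.14] open 0.022 tilt [-0.0089  0.0028]
```

View pics/c6.png

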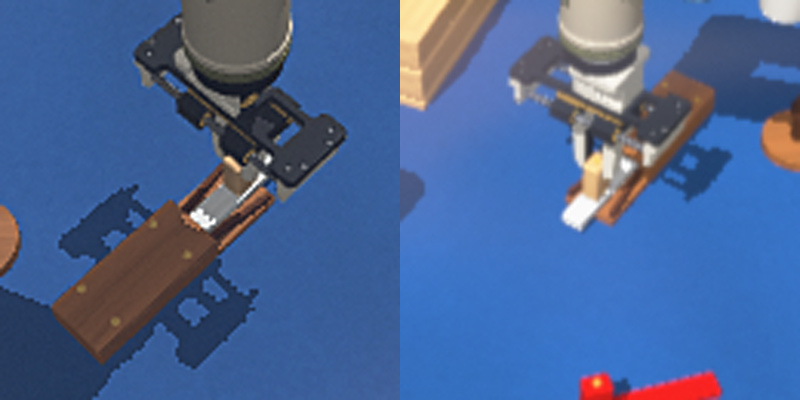

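Emit:
play_rows([
  [[0,0.05,0,0],[0,0.05,0,0],[0,0.05,0,0]],
], squeeze=5)

```text
t: 15.3
tool_pos: [0.5391, -0.0071, 0.0534]
orientation: [-3.12, 0.344, 0.014]
force: [1.8, 5.7, 1.0]
opening: 0.0221
```

```bash
python3 f.py
```

```text
t 15.3 nose s mm 68.0 lat 0.4 z 0.0534 Fax -5.95 Flat 0.52 Fz 0.95 T [ 1.01 -0.27 -0.01] open 0.0221 tilt [-0.0086  0.0034]
```

Emit:
play_rows([
  [[0,0.03,0,0],[0,0.03,0,0],[0,0.03,0,0],[0,0.03,0,0],[0,0.03,0,0]],
], jaw=6)

```text
t: 15.8
tool_pos: [0.539, -0.0076, 0.0534]
orientation: [-3.12, 0.344, 0.014]
force: [-0.2, -0.5, -0.3]
opening: 0.0568
```

```bash
python3 f.py
```

```text
t 15.8 nose s mm 68.5 lat 0.4 z 0.0534 Fax 0.54 Flat -0.09 Fz -0.27 T [-0.   -0.08  0.06] open 0.0568 tilt [-0.0086  0.0032]
```

Released; retreat straight up.

Emit:
play_rows([
  [[0,0,-0.5,0],[0,0,-1.5,0],[0,0,-3,0],[0,0,-5,0],[0,0,-7,0]],
])

```text
t: 16.3
tool_pos: [0.5399, -0.0079, 0.1256]
orientation: [-3.12, 0.344, 0.012]
force: [0.6, -0.6, -0.6]
opening: 0.0598
```

Emit:
play_rows([
  [[0,-2,-2,0],[0,-5,-4,0],[0,-9,-5,0],[0,-13,-5,0],[0,-16,-5,0]],
])

```text
t: 16.8
tool_pos: [0.5763, 0.1505, 0.1785]
orientation: [-3.119, 0.343, 0.007]
force: [-0.1, -0.2, -0.7]
opening: 0.0597
```

Emit:
play_rows([
  [[0,0,0,0],[0,0,0,0],[0,0,0,0]],
])

```text
t: 17.1
tool_pos: [0.5764, 0.1497, 0.1794]
orientation: [-3.119, 0.344, 0.006]
force: [-0.8, -1.1, -0.4]
opening: 0.06
```

```bash
python3 - <<'E'
from h import *
cam('scene','scene7');cam('side','side7')
a=cv2.resize(load('scene7')['im'][150:280,170:300],(400,400),interpolation=cv2.INTER_CUBIC)
b=cv2.resize(load('side7')['im'][140:270,200:330],(400,400),interpolation=cv2.INTER_CUBIC)
cv2.imwrite('pics/c7.png',np.hstack([a,b])); print(read_state()['t'])
for n in('scene7','side7'):
    z=load(n);P=cloud(z);im=z['im'].astype(int);X,Y,Z=np.moveaxis(P,-1,0)
    h=(Z>.065)&(Z<.085)&(abs(X-.54)<.04)&(abs(Y)<.05); print(n,'handle top',rect(P,h),np.median(Z[h]))
    d=np.array([.2172,.9761]); 
    b=(Z>.014)&(Z<.03)&(abs(X-.545)<.05)&(Y>-.05)&(Y<.08)&((im.max(-1)-im.min(-1))<45)
    s=(P[...,:2]-[.5252,-.0675])@d
    print('bar tail s',np.percentile(s[b]*1000,[50,98,100]),'z',np.median(Z[b]))
E
```

```text
17.2
scene7 handle top (((540.0172119140625, -6.699869155883789), (28.691421508789062, 22.43606185913086), 78.51533508300781), 81) 0.07371294403229445
bar tail s [ 47.53834935 111.52576209 113.97542835] z 0.02126166177208011
side7 handle top (((538.29736328125, -1.2154541015625), (30.933561325073242, 22.637392044067383), 78.29253387451172), 52) 0.07260972197822646
bar tail s [ 74.59256867 116.39114504 117.6295822 ] z 0.02092881209195907
```

View pics/c7.png

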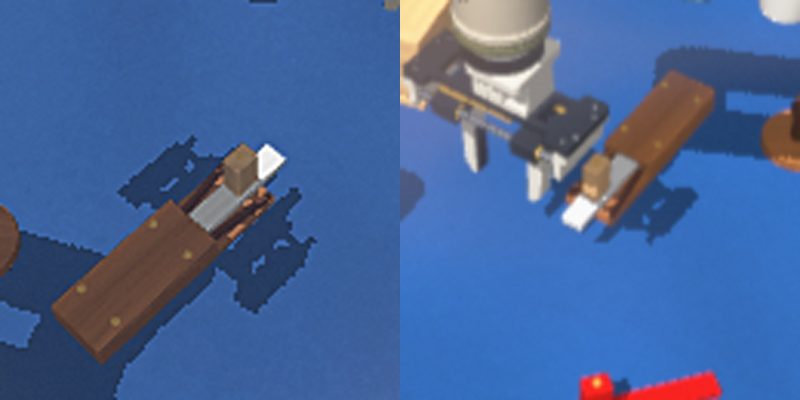

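View pics/scene7.png

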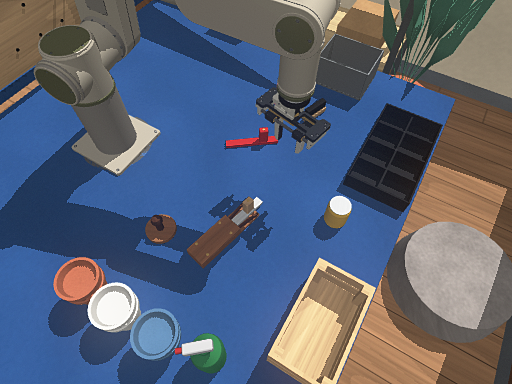

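```bash
python3 - <<'E'
from h import *
a=load('scene6')['im'][205:240,225:262];b=load('scene7')['im'][195:240,225:265]
A=cv2.resize(load('scene6')['im'][190:240,220:270],(400,400),interpolation=cv2.INTER_CUBIC)
B=cv2.resize(load('scene7')['im'][190:240,220:270],(400,400),interpolation=cv2.INTER_CUBIC)
cv2.imwrite('pics/c8.png',np.hstack([A,B]))
E
```

```text
(no output)
```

View pics/c8.png

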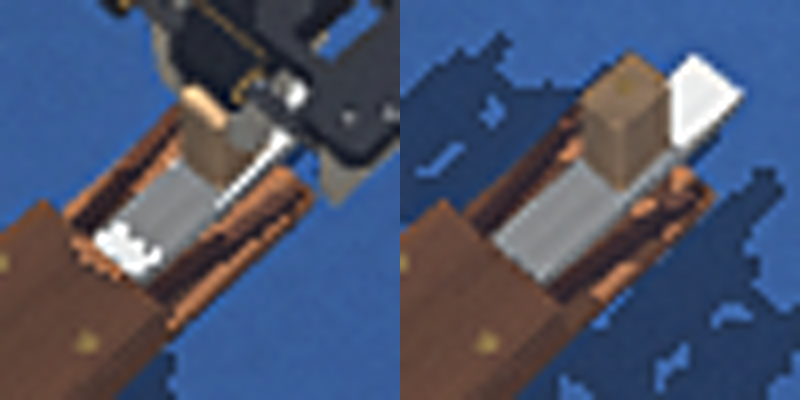

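```bash
python3 -c "
from plant import *
print(close_job())"
```

```text
the job is handed in; nothing more can be done
None
```

The aluminium leveller with the wooden handle is put away: nose first in the sleeve, pressed against the hidden stop and released. I handed the job in at about 17 s of the 58 s allowed.

- **Insertion:** I gripped it across the handle, set it on the sill and slid it in. I covered the last stretch in steps of 2 mm or less. It came up solid with the nose about 67–68 mm inside the mouth. The pad's reading can't be seen, so "fully home" rests on that solid stop.
- **Pressing:** I raised the force gradually to a measured peak of about 10.4 N along the slot, with under 1.5 N sideways. I eased it to about 6 N before opening the jaws, then drew the gripper up and away.
- **Last checks:** In the scene camera the handle base sits within a pixel or so of where it was while pressed. The tail end also gives a nose depth of about 68 mm, and the bar lies flat on the slot floor. Nothing else looked moved in the last scene picture.
- **Disagreements:** The side camera put the handle about 5 mm farther out than the scene camera did. It had shown a similar offset for the sleeve itself, so I relied on the scene camera and the arm's own position. The tool also drifted up to about 0.7° from vertical during the moves, with no effect on the fit.

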